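Start the tablet mill's wing knob, run it down to the burrs and back it off

TASK

The adjusting knob of the tablet mill has come out of its thread and rides on the blunt end of it. Turn it backwards (counter-clockwise) until you feel it drop into the thread start, screw it forward (clockwise) until it stops dead with the burrs touching, then back it off about an eighth of a turn and let go. Leave the things round the mill where they are.

Things in the scene. Friction and masses are not known exactly. Their poses are not given: they have to be found in the camera images.
- mill: Hand mill for tablets, screwed to the table: grey foot plate 116 x 116 x 10 mm, round white body of 86 mm diameter up to 66 mm height, small grey powder drawer on its -x side. Origin: centre of the foot's underside, on the knob's upright axis; z up. On top the threaded steel neck, covered by the knob's skirt; how its thread start is turned is not known.
- wing (a point): Middle of the top edge of the knob's red wing, on the turning axis. Wing: upright bar 60 mm long (point x), 16 mm thick (point y), flat sides from 0 to 26 mm below this point. Height of this point above the mill's origin: 147 mm at the start, riding on the blunt thread end; 138 mm dropped into the thread start; 126 mm with the burrs touching. White line on the +x half.
- skirt (a point): Centre of the underside of the knob's black ribbed skirt (76 mm diameter, 30 mm tall), 59 mm below the wing's top. The knob is captive on its axis: it turns, rises and sinks but cannot come off or tilt. It weighs 0.2 to 0.3 kg, sinks by its own weight when no grip holds it up, keeps its angle when let go (friction 0.03 N m).
- neck_base (a point): Point on the axis, 66 mm above the mill's origin, where the neck starts. Dropping in: turn the knob counter-clockwise seen from above by an unknown 25 to 125 degrees; there it drops 9 mm if the grip lets it sink, and 10 to 22 degrees further back is a dead stop. Turned clockwise without having dropped it meets a dead stop and stays up.
- burrs (a point): Where the burrs sit inside the body, on the axis, 40 mm above the mill's origin. From the backward stop the dropped knob turns clockwise 150 degrees to the dead stop at the burrs, the first 22 degrees level, then sinking 12 mm evenly (0.094 mm a degree). Turned back it rises alike: an eighth of a turn lifts it 4 mm. Play up and down 1 mm. The hand must follow or hold loosely.
- vial: Loose bystander, leave it where it is. Origin: centre of its underside, z up. Amber vial with black cap, 32 mm diameter, 67 mm tall.
- balm: Loose bystander, leave it where it is. Origin: centre of its underside, z up. Flat round cream-coloured pot, 90 mm diameter, 32 mm tall.
- bottle: Loose bystander, leave it where it is. Origin: centre of its underside, z up. Brown tablet bottle with white cap, 51 mm diameter, 110 mm tall.
- cutter: Loose bystander, leave it where it is. Origin: centre of its underside, z up. Tablet cutter with green lid, 41 x 94 x 17 mm.
- strip: Loose bystander, leave it where it is. Origin: centre of its underside, z up. Tablet blister strip, 36 x 95 x 5 mm.
- carton: Loose bystander, leave it where it is. Origin: centre of its underside, z up. White flat-lying carton, 42 x 115 x 34 mm.

How it is judged:
By the outcome, as a careful person would: the job done as asked, in the order asked, and still so for the second after the job is handed in, with the robot touching nothing.
It also fails if it takes over 72 s, if anything falls off the work surface, if the arm or the gripper's body presses on something with over 40 N, if the wrist force passes 120 N, or if a joint passes its speed limit or range.

ROBOT

A 6-joint arm with a two-finger parallel gripper is mounted at the origin on a cart in front of the work surface, level with it; the furniture and walls round the work are solid. World frame = base frame: x ahead of the robot, y to its left, z up, the work surface at z = 0. Lengths are in m, angles in rad, forces in N, time in s.
With the tool pointing down it reaches from about 0.425 to 0.95 m from the base axis. Payload 3.5 kg.
Tool frame: the origin (TCP) lies midway between the tips of the shut fingers; the grasp point (between the pads) lies 19 mm behind it; z points along the fingers, y is the line along which they close (so a half turn about z gives the same grasp; the last joint's range is limited). The gripper opens to 85 mm and grips with 20 to 120 N. Pads are 22 mm wide; open, the fingers measure 114 mm over their backs; the gripper's body (76 mm by 85 mm) begins 54 mm behind the grasp point. The pads swing forward as they close: fully open they stand 13 mm farther back than shut.
Start: joints at [1.072, 0.286, 1.577, -0, 1.279, -0.15], TCP at [0.231, 0.634, 0.231] pointing down, gripper open.
Joint ranges: [-2.77, 2.77], [-0.9, 2.22], [0.21, 2.48], [-1.53, 4.67], [0.24, 2.81], [-2.84, 2.84]. Speed limits (rad/s): [2.79, 2.79, 3.14, 3.14, 3.14, 3.14].

INTERFACE

Orientations are given as a unit quaternion [x, y, z, w].
In Python, from plant import ctrl gives the robot as it stands.
- The arm moves only by the tool send_rows, never from a script. Its argument "series" is a list that holds one entry, the list of rows, each a list of 7 numbers: the shift along the tool's x, y, z in cm, then the turn, a rotation vector about the tool's x, y, z in rad, then the opening, from -1 (shut) to 1 (fully open). In form: [[[x, y, z, rx, ry, rz, jaw], ...]]. A call has 1 to 10 rows; each row shifts and turns the commanded pose from where the row before left it, along the tool's axes as they then stand; what a row does not reach is not made up. A row lasts 1/8 s, in which the tool goes at most 62.5 mm and 10.7 degrees, less where a joint would pass 70% of its speed; a pose out of reach is approached as far as the arm can. A call is refused whole if a number of a shift passes 6.25 or a number of a turn 0.188, either way. A call with a gripper value outside its range is refused whole. The fingers move at their own pace and stop on an object; "force" is the grip in N (left out, the last holds). Time passes only in rows, so rows that do not move let the fingers close. It gives the time, the measured TCP pose, the force, the opening and the grip force at its end, in the units of the state.
- ctrl.get_state(): the state, without advancing time (a new reading comes with each control period).
- ctrl.read_camera(name): name is "scene" or "top" or "wrist"; returns a dict with "img" (480x640x3 uint8, red, green, blue), "fx", "fy", "cx", "cy" (pixels), "k1" (the pictures are not rectified: a ray, as slopes to the right and down, at radius r is drawn at 1 + k1 r^2 times it, then the intrinsics apply), "R" (3x3) and "t" (3): a world point X has camera coordinates R X + t; the wrist camera has in their place "hand_eye" (4x4, takes a point from camera to tool coordinates, whose origin is the TCP and whose axes are the flange's). Camera axes: x right, y down, z forward; pixel columns grow to the right and rows downward; lengths in m; the calibration is good to about 2 mm. A picture is of the moment at which its call begins: read the wrist's pose just before it. There is no depth.
- ctrl.sign_off(): hands the job in; it is judged then, once.
The state is a dict: "time": time; "qpos": joint angles; "dq": joint speeds; "joint_efforts": joint torques, N m; "eef_pos": TCP position; "tcp_rot": TCP orientation; "contact_force": force on the tool from outside, world axes, zero at the start; "wrist_torque": the same for the moment, N m; "opening": opening from 0.0 (shut) to 1.0 (fully open); "finger_force": force on a finger pad.
Only numpy, scipy, OpenCV 4.12 (cv2) and the standard library are available. Lean on these libraries where they do the work, as an engineer would, in place of code of your own. Each camera call takes 0.05 s, during which the arm holds its last target. There are 200 camera calls.

## Working session

There is one attempt and no reset: what is moved stays moved. The work goes in short steps, Python scripts to look and compute and a tool call to move; the robot and the scene stay as the last step left them, time stands still between calls to the robot, and variables do not carry over. Pictures are saved under pics/ and viewed, at most 10 in all, crops included, and the job is handed in when it is done.

Besides the shell and the picture viewer there is one more tool, called after "Call:" as a command line: name --argument value ..., lists and objects as JSON in quotes. send_rows: Moves the arm, as the interface text tells. Its arguments: {"type":"object","properties":{"series":{"type":"array"},"force":{"type":"number"}},"required":["series"]}

```bash
mkdir -p pics; ls; python3 - <<'E'
from plant import ctrl
import cv2, numpy as np
s=ctrl.get_state(); print(s)
for n in ["scene","top"]:
    c=ctrl.read_camera(n); cv2.imwrite(f"pics/{n}0.png",c["img"][:,:,::-1])
    print(n,{k:(v.tolist() if hasattr(v,'tolist') else v) for k,v in c.items() if k!="img"})
E
```

```text
pics
{'time': 0.0, 'qpos': array([ 1.07201880e+00,  2.87205830e-01,  1.57818841e+00,  3.56199822e-06,
        1.27856977e+00, -1.50000034e-01]), 'dq': array([ 0.00115344, -0.0007899 , -0.00020768,  0.00017147, -0.00014974,
        0.00142981]), 'joint_efforts': array([-7.86893779e-04, -4.05970538e+01, -2.92633402e+01, -1.00158975e-04,
        5.59372726e-03, -4.83752046e-06]), 'eef_pos': array([0.23033537, 0.63378803, 0.22991421]), 'tcp_rot': array([ 1.73506573e-01,  9.84831997e-01, -1.12329841e-03, -3.79527198e-04]), 'contact_force': array([ 0.91706474, -0.0251782 , -0.10598696]), 'wrist_torque': array([ 0.05004607, -0.02094749, -0.07144286]), 'finger_force': 0.0, 'opening': 1.0034874092309296}
scene {'fx': 503.37355225034645, 'fy': 503.37355225034645, 'cx': 319.92965181392486, 'cy': 246.01431471921882, 'k1': -0.10109348801298741, 'R': [[0.3944274583157974, -0.918872394064974, -0.010025145976162551], [-0.7148765417670292, -0.29997054549005514, -0.6316400888715121], [0.5773893921416923, 0.25630293651010366, -0.7751969392216053]], 't': [0.04713590622125348, 0.5830158791030299, 0.5240853315576526]}
top {'fx': 460.5395158272254, 'fy': 460.5395158272254, 'cx': 319.93993499088174, 'cy': 242.2726735393367, 'k1': -0.04978515826600713, 'R': [[-0.02787421424401065, -0.9995683302977808, 0.009283385480809859], [-0.9847538592758504, 0.02586347556449614, -0.17202010717658245], [0.17170575069460312, -0.013936775001090617, -0.9850496949296377]], 't': [0.31874351045102006, 0.5733908196943026, 0.875308190526336]}
```

View pics/scene0.png

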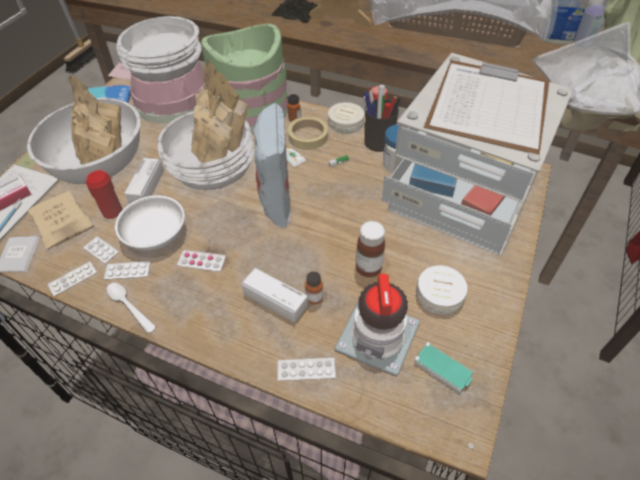

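View pics/top0.png

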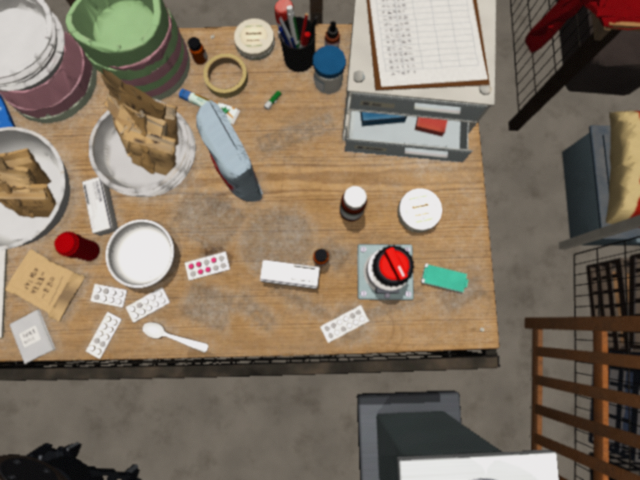

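Scene: the mill is at about (380,315), with the bottle behind it at (371,250), the balm pot at (442,289) and the cutter at (444,368). Top: the foot plate spans (359,245)–(413,299) and the red wing is near (396,264).

```bash
cat > h.py <<'E'
import numpy as np, cv2
from scipy.optimize import least_squares
from scipy.spatial.transform import Rotation as Ro
from plant import ctrl
def K(c): return np.array([[c["fx"],0,c["cx"]],[0,c["fy"],c["cy"]],[0,0,1.]])
def D(c): return np.array([c["k1"],0,0,0,0.])
def cam(n):
    if n=="wrist":
        s=ctrl.get_state(); c=ctrl.read_camera(n)
        T=np.eye(4); T[:3,:3]=Ro.from_quat(s["tcp_rot"]).as_matrix(); T[:3,3]=s["eef_pos"]
        M=np.linalg.inv(T@c["hand_eye"]); c["R"]=M[:3,:3]; c["t"]=M[:3,3]
    else: c=ctrl.read_camera(n)
    return c
def proj(c,P): return cv2.projectPoints(np.atleast_2d(P).astype(float),cv2.Rodrigues(np.array(c["R"]))[0],np.array(c["t"],float),K(c),D(c))[0][:,0]
def back(c,uv,z):
    n=cv2.undistortPoints(np.array(uv,float).reshape(-1,1,2),K(c),D(c))[:,0]
    d=np.c_[n,np.ones(len(n))]@np.array(c["R"]); o=-np.array(c["R"]).T@np.array(c["t"])
    return o+d*((z-o[2])/d[:,2])[:,None]
E
python3 - <<'E'
from h import *
c=cam("top"); s=cam("scene")
p=back(c,[(359,245),(411,245),(413,299),(360,299)],.01); print(p.round(4).tolist(),p.mean(0))
def crop(c,x,y,w,h,k): return cv2.resize(c["img"][y:y+h,x:x+w,::-1],None,fx=k,fy=k,interpolation=cv2.INTER_CUBIC)
a=crop(c,350,235,70,70,8)[:, :400]; a=crop(c,352,238,66,66,6); b=crop(s,335,265,90,110,4)[:,:]
o=np.zeros((440,800,3),np.uint8); o[:396,:396]=a; o[:440,400:760]=b
cv2.imwrite("pics/z.png",o)
for n,z,l in (("vial",.067,(320,257)),("balm",.032,(421,210)),("bottle",.11,(354,196)),("cutter",.017,(445,278)),("carton",.034,(291,275)),("strip",.005,(345,323))): print(n,back(c,[l],z).round(3))
E
```

```text
[[0.5805, 0.2211, 0.01], [0.5777, 0.112, 0.01], [0.4652, 0.1147, 0.01], [0.4683, 0.2238, 0.01]] [0.522925   0.16789369 0.01      ]
vial [[0.549 0.304 0.067]]
balm [[0.647 0.091 0.032]]
bottle [[0.659 0.237 0.11 ]]
cutter [[0.506 0.047 0.017]]
carton [[0.519 0.363 0.034]]
strip [[0.421 0.256 0.005]]
```

View pics/z.png

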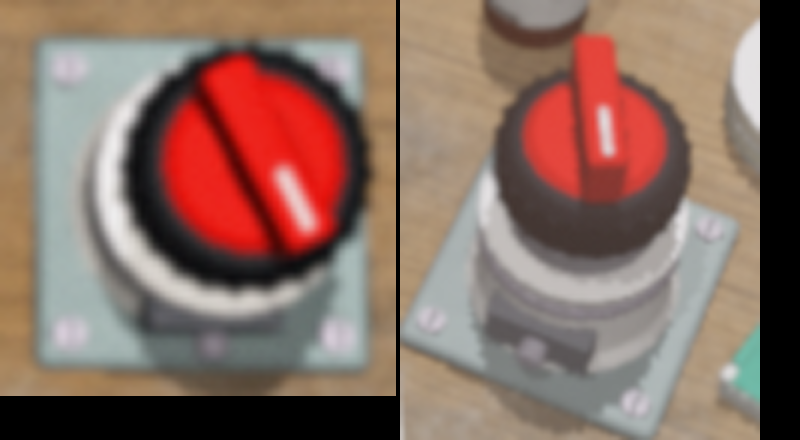

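The zoom shows the wing's top face from about (228,66) to (308,240) in the left crop, with the white line on the lower end. In the right crop it runs from about (594,40) to (606,163). The white line sits on the end toward the robot.

```bash
python3 - <<'E'
from h import *
c=cam("top"); s=cam("scene")
for cc,pts in ((c,[(352+228/6,238+66/6),(352+308/6,238+240/6)]),(s,[(335+194/4,265+40/4),(335+206/4,265+163/4)])):
    p=back(cc,pts,.147); print(p.round(4).tolist(),p.mean(0).round(4),np.degrees(np.arctan2(*(p[1]-p[0])[1::-1])),np.linalg.norm(p[1]-p[0]))
print(Ro.from_quat(ctrl.get_state()["tcp_rot"]).as_matrix().round(3))
w=cam("wrist"); print(proj(w,[.523,.168,.147]),w["hand_eye"].round(3).tolist()); print(ctrl.get_state()["time"])
E
```

```text
[[0.5491, 0.1796, 0.147], [0.4965, 0.1587, 0.147]] [0.5228 0.1692 0.147 ] -158.30313834112684 0.05655929460525464
[[0.5483, 0.1787, 0.147], [0.4971, 0.1566, 0.147]] [0.5227 0.1677 0.147 ] -156.69547039966076 0.05573720566656445
[[-0.94   0.342 -0.   ]
 [ 0.342  0.94  -0.001]
 [ 0.    -0.001 -1.   ]]
[[ 14.67833023 624.0575603 ]] [[-0.001, -0.957, -0.291, 0.074], [1.0, -0.001, 0.001, 0.001], [-0.001, -0.291, 0.957, -0.143], [0.0, 0.0, 0.0, 1.0]]
0.35
```

Call:
send_rows --series '[[[-4.34,-3.38,0,0,0,0,1],[-4.34,-3.38,0,0,0,0,1],[-4.34,-3.38,0,0,0,0,1],[-4.34,-3.38,0,0,0,0,1],[-4.34,-3.38,0,0,0,0,1],[-4.34,-3.38,0,0,0,0,1],[-4.34,-3.38,0,0,0,0,1],[-4.34,-3.38,0,0,0,0,1],[-4.34,-3.38,0,0,0,0,1],[-4.34,-3.38,0,0,0,0,1]]]' --force 20

```text
time: 1.6
eef_pos: [0.5238, 0.1668, 0.2317]
tcp_rot: [0.174, 0.985, 0.0, 0.0]
contact_force: [1.1, -0.2, 0.0]
opening: 0.997
finger_force: 0.0
```

Call:
send_rows --series '[[[0,0,0,0,0,0.184,0.3],[0,0,0,0,0,0.184,0.3],[0,0,0,0,0,0.184,0.3],[0,0,0,0,0,0.184,0.3],[0,0,0,0,0,0.184,0.3],[0,0,0,0,0,0.184,0.3],[0,0,0,0,0,0.184,0.3],[0,0,0,0,0,0.184,0.3],[0,0,0,0,0,0.184,0.3],[0,0,0,0,0,0.184,0.3]]]'

```text
time: 2.85
eef_pos: [0.523, 0.1684, 0.2314]
tcp_rot: [0.89, 0.456, 0.0, 0.0]
contact_force: [-0.5, -0.1, 0.4]
opening: 0.655
finger_force: 0.0
```

Call:
send_rows --series '[[[0,0,0,0,0,0.184,0.3],[0,0,0,0,0,0.184,0.3],[0,0,0,0,0,0.184,0.3],[0,0,0,0,0,0,0.3],[0,0,0,0,0,0,0.3]]]'

```text
time: 3.48
eef_pos: [0.523, 0.1684, 0.2314]
tcp_rot: [0.98, 0.2, 0.0, 0.0]
contact_force: [-0.1, 0.2, 0.0]
opening: 0.652
finger_force: 0.0
```

```bash
cat >> h.py <<'E'
def st():
    s=ctrl.get_state(); M=Ro.from_quat(s["tcp_rot"]).as_matrix()
    print("t",round(s["time"],2),"p",s["eef_pos"].round(4),"xang",round(np.degrees(np.arctan2(M[1,0],M[0,0])),2),"zax",M[:,2].round(3),"q6",round(s["qpos"][5],2),"F",s["contact_force"].round(1),"Tq",s["wrist_torque"].round(2),"op",round(s["opening"],3),"ff",round(s["finger_force"],1)); return s,M
E
python3 - <<'E'
from h import *
s,M=st(); c=cam("wrist"); cv2.imwrite("pics/w1.png",c["img"][:,:,::-1])
print(proj(c,[[.5228,.1683,.147]]))
E
```

```text
t 3.48 p [0.523  0.1684 0.2314] xang 23.11 zax [ 0.  0. -1.] q6 1.29 F [-0.1  0.2  0. ] Tq [-0.02  0.05  0.  ] op 0.652 ff 0.0
[[324.02145941 250.93854809]]
```

View pics/w1.png

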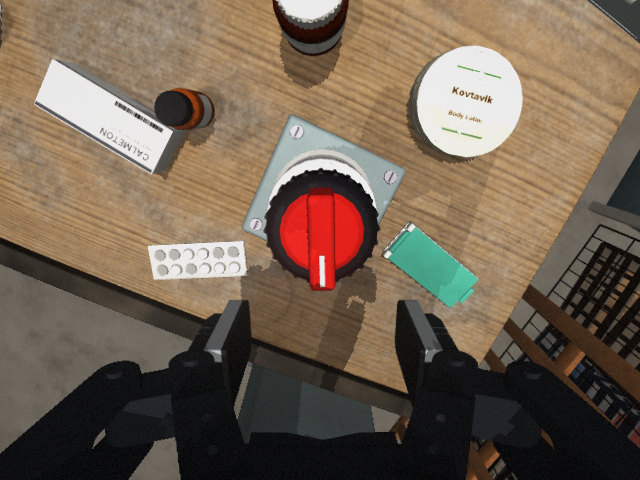

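Wrist view: the wing's top face runs from about (320,193) at the far end to (322,287) at the near end, with the white line near (322,270). The fingers are parallel to the wing and straddle its line.

```bash
python3 - <<'E'
from h import *
c=cam("wrist"); i=c["img"].astype(int)
for r in (215,235,255,275): 
    print(r,[(x,i[r,x].tolist()) for x in range(302,340,3)])
p=back(c,[(320.5,193),(322.5,287)],.147); print(p,p.mean(0),np.degrees(np.arctan2(*(p[0]-p[1])[1::-1])),np.linalg.norm(p[0]-p[1]))
E
```

```text
215 [(302, [228, 33, 31]), (305, [228, 34, 29]), (308, [165, 25, 18]), (311, [219, 35, 31]), (314, [226, 33, 28]), (317, [228, 34, 28]), (320, [230, 37, 31]), (323, [228, 33, 28]), (326, [229, 34, 28]), (329, [230, 35, 30]), (332, [198, 26, 21]), (335, [219, 29, 25]), (338, [228, 30, 25])]
235 [(302, [237, 41, 35]), (305, [236, 37, 30]), (308, [145, 22, 20]), (311, [209, 32, 28]), (314, [227, 32, 28]), (317, [228, 36, 29]), (320, [226, 34, 27]), (323, [229, 34, 30]), (326, [230, 38, 30]), (329, [229, 33, 28]), (332, [201, 26, 19]), (335, [216, 32, 27]), (338, [227, 30, 24])]
255 [(302, [236, 37, 32]), (305, [236, 39, 31]), (308, [190, 29, 24]), (311, [225, 35, 28]), (314, [236, 38, 32]), (317, [227, 33, 30]), (320, [188, 97, 94]), (323, [186, 98, 92]), (326, [227, 34, 25]), (329, [227, 33, 25]), (332, [207, 28, 23]), (335, [215, 32, 29]), (338, [225, 29, 25])]
275 [(302, [41, 29, 29]), (305, [45, 35, 35]), (308, [47, 36, 36]), (311, [193, 27, 23]), (314, [224, 31, 27]), (317, [226, 33, 29]), (320, [235, 222, 221]), (323, [237, 236, 235]), (326, [226, 32, 26]), (329, [226, 31, 27]), (332, [208, 34, 29]), (335, [76, 26, 23]), (338, [39, 25, 24])]
[[0.55368524 0.18364937 0.147     ]
 [0.5012813  0.16013033 0.147     ]] [0.52748327 0.17188985 0.147     ] 24.17068316346094 0.05743969041204966
```

Call:
send_rows --series '[[[0.1,-0.07,2.12,0,0,0,0.3],[0,0,2.12,0,0,0,0.3],[0,0,2.12,0,0,0,0],[0,0,2.12,0,0,0,0],[0,0,2.12,0,0,0,-0.2],[0,0,0,0,0,0,-0.4],[0,0,0,0,0,0,-0.5],[0,0,0,0,0,0,-0.75],[0,0,0,0,0,0,-0.75],[0,0,0,0,0,0,-0.75]]]'

```text
time: 4.82
eef_pos: [0.5244, 0.1698, 0.1265]
tcp_rot: [0.98, 0.199, 0.001, -0.0]
contact_force: [0.6, 1.4, 2.1]
opening: 0.177
finger_force: 24.2
```

```bash
python3 - <<'E'
from h import *
st()
c=cam("wrist"); cv2.imwrite("pics/w2.png",c["img"][:,:,::-1])
E
```

```text
t 4.83 p [0.5244 0.1698 0.1265] xang 22.97 zax [ 0.002  0.001 -1.   ] q6 1.3 F [0.6 1.4 2.1] Tq [ 0.24 -0.08 -0.03] op 0.177 ff 24.2
```

View pics/w2.png

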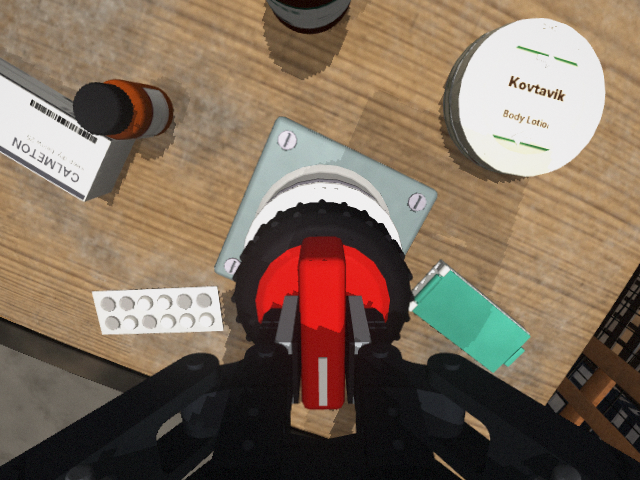

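The wing is gripped and centred: its top face spans rows 240–408 near column 323, with the pads on both flanks. I'll loosen the grip and start turning backwards.

Call:
send_rows --series '[[[0,0,0,0,0,0,-0.57],[0,0,0,0,0,0,-0.57],[0,0,0,0,0,-0.06,-0.57],[0,0,0,0,0,-0.06,-0.57],[0,0,0,0,0,-0.06,-0.57],[0,0,0,0,0,-0.06,-0.57],[0,0,0,0,0,-0.06,-0.57],[0,0,0,0,0,-0.06,-0.57],[0,0,0,0,0,-0.06,-0.57],[0,0,0,0,0,-0.06,-0.57]]]'

```text
time: 6.12
eef_pos: [0.5236, 0.169, 0.1249]
tcp_rot: [0.904, 0.427, -0.0, 0.0]
contact_force: [0.8, -0.1, -0.3]
opening: 0.214
finger_force: 2.4
```

```bash
cat >> h.py <<'E'
A=np.array([.5238,.1695])
def look(name=None):
    s,M=st(); c=cam("wrist"); i=c["img"].astype(int); th=np.arctan2(M[1,0],M[0,0])
    red=((i[...,0]>90)&(i[...,0]>2.5*i[...,1])).astype(np.uint8)
    red[:, :200]=0; red[:,440:]=0
    for r in (250,265,280): 
        x=np.where(red[r])[0]; print(r,(x.min(),x.max()) if len(x) else None,end=" ")
    col=[int(np.where(red[:,x])[0].min()) for x in (305,322,340)]; print("redtop",col, end=" ")
    blk=i[:,322].sum(1)<180; print("blacktop@322",int(np.where(blk[100:])[0].min())+100)
    for z in (.147,.138,.126):
        print(z,proj(c,[A[0]+.03*np.cos(th),A[1]+.03*np.sin(th),z]).round(0),end=" ")
    for z in (.088,.079,.067): print("skirt",proj(c,[A[0]+.038*np.cos(th),A[1]+.038*np.sin(th),z+.03]).round(0)[0,1],end=" ")
    print()
    if name: cv2.imwrite(f"pics/{name}.png",c["img"][:,:,::-1])
E
python3 - <<'E'
from h import *
c=cv2.imread("pics/w2.png")[:,:,::-1].astype(int)
red=((c[...,0]>90)&(c[...,0]>2.5*c[...,1]));red[:,:200]=0
print([int(np.where(red[:,x])[0].min()) for x in (305,322,340)],int(np.where(c[100:,322].sum(1)<180)[0].min())+100,[np.where(red[r])[0][[0,-1]] for r in (250,265,280)])
look()
E
```

```text
[239, 237, 240] 200 [array([286, 358]), array([269, 375]), array([259, 385])]
t 6.12 p [0.5236 0.169  0.1249] xang 50.56 zax [-0.    -0.001 -1.   ] q6 0.82 F [ 0.8 -0.1 -0.3] Tq [-0.08 -0.12 -0.04] op 0.214 ff 2.4
250 (np.int64(286), np.int64(362)) 265 (np.int64(269), np.int64(379)) 280 (np.int64(261), np.int64(387)) redtop [242, 235, 237] blacktop@322 200
0.147 [[323. 265.]] 0.138 [[323. 256.]] 0.126 [[323. 245.]] skirt 218.0 skirt 213.0 skirt 207.0
```

Call:
send_rows --series '[[[0,0,0,0,0,-0.06,-0.57],[0,0,0,0,0,-0.06,-0.57],[0,0,0,0,0,-0.06,-0.57],[0,0,0,0,0,-0.06,-0.57],[0,0,0,0,0,-0.06,-0.57]]]'

```text
time: 6.8
eef_pos: [0.5239, 0.1688, 0.125]
tcp_rot: [0.83, 0.557, -0.0, 0.001]
contact_force: [2.2, -1.1, -0.1]
opening: 0.215
finger_force: 2.1
```

```bash
python3 -c "
from h import *
look()"
```

```text
t 6.8 p [0.5239 0.1688 0.125 ] xang 67.71 zax [ 0.001 -0.001 -1.   ] q6 0.52 F [ 2.2 -1.1 -0.1] Tq [-0.22 -0.26 -0.11] op 0.215 ff 2.1
250 (np.int64(287), np.int64(362)) 265 (np.int64(269), np.int64(379)) 280 (np.int64(261), np.int64(387)) redtop [1, 235, 237] blacktop@322 200
0.147 [[322. 264.]] 0.138 [[322. 255.]] 0.126 [[322. 245.]] skirt 218.0 skirt 213.0 skirt 207.0
```

Call:
send_rows --series '[[[0,0,0,0,0,-0.06,-0.57],[0,0,0,0,0,-0.06,-0.57],[0,0,0,0,0,-0.06,-0.57],[0,0,0,0,0,0,-0.57]]]'

```text
time: 7.35
eef_pos: [0.524, 0.1688, 0.1251]
tcp_rot: [0.778, 0.628, 0.0, 0.001]
contact_force: [2.2, -1.7, -1.9]
opening: 0.218
finger_force: 1.5
```

```bash
python3 -c "
from h import *
look()"
```

```text
t 7.35 p [0.524  0.1688 0.1251] xang 77.86 zax [ 0.001 -0.001 -1.   ] q6 0.34 F [ 2.2 -1.7 -1.9] Tq [-0.35 -0.38 -0.08] op 0.218 ff 1.5
250 (np.int64(288), np.int64(362)) 265 (np.int64(271), np.int64(379)) 280 (np.int64(262), np.int64(387)) redtop [0, 14, 11] blacktop@322 201
0.147 [[322. 264.]] 0.138 [[322. 255.]] 0.126 [[322. 245.]] skirt 218.0 skirt 213.0 skirt 207.0
```

Call:
send_rows --series '[[[0,0,0,0,0,0,-0.48],[0,0,0,0,0,0,-0.48],[0,0,0,0,0,0,-0.48]]]'

```text
time: 7.78
eef_pos: [0.5234, 0.1697, 0.1253]
tcp_rot: [0.777, 0.629, -0.0, -0.0]
contact_force: [-1.0, -0.4, 0.7]
opening: 0.26
finger_force: 0.0
```

```bash
sed -i 's/red\[:, :200\]=0/red[:, :200]=0; red[:180]=0/' h.py; python3 -c "
from h import *
look('w3')"
```

```text
t 7.78 p [0.5234 0.1697 0.1253] xang 77.96 zax [-0.001  0.    -1.   ] q6 0.34 F [-1.  -0.4  0.7] Tq [-0.02 -0.05  0.01] op 0.26 ff 0.0
250 (np.int64(293), np.int64(361)) 265 (np.int64(274), np.int64(380)) 280 (np.int64(264), np.int64(388)) redtop [245, 237, 239] blacktop@322 202
0.147 [[324. 266.]] 0.138 [[324. 257.]] 0.126 [[324. 246.]] skirt 220.0 skirt 214.0 skirt 208.0
```

Call:
send_rows --series '[[[0,0.08,0,0,0,-0.06,-0.53],[0,0,0,0,0,-0.06,-0.53],[0,0,0,0,0,-0.06,-0.53],[0,0,0,0,0,-0.06,-0.53],[0,0,0,0,0,-0.06,-0.53],[0,0,0,0,0,0,-0.53]]]'

```text
time: 8.57
eef_pos: [0.5247, 0.1692, 0.1255]
tcp_rot: [0.675, 0.738, 0.0, 0.0]
contact_force: [1.5, -0.9, 0.0]
opening: 0.233
finger_force: 0.6
```

```bash
python3 -c "
from h import *
look()"
```

```text
t 8.57 p [0.5247 0.1692 0.1255] xang 95.11 zax [ 0.001 -0.    -1.   ] q6 0.04 F [ 1.5 -0.9  0. ] Tq [-0.11 -0.1  -0.06] op 0.233 ff 0.6
250 (np.int64(289), np.int64(358)) 265 (np.int64(271), np.int64(377)) 280 (np.int64(262), np.int64(386)) redtop [244, 240, 239] blacktop@322 202
0.147 [[319. 265.]] 0.138 [[319. 255.]] 0.126 [[320. 245.]] skirt 218.0 skirt 213.0 skirt 207.0
```

Call:
send_rows --series '[[[0,0,0,0,0,-0.06,-0.53],[0,0,0,0,0,-0.06,-0.53],[0,0,0,0,0,-0.06,-0.53],[0,0,0,0,0,0,-0.53]]]'

```text
time: 9.12
eef_pos: [0.5247, 0.1693, 0.1254]
tcp_rot: [0.606, 0.795, 0.0, 0.0]
contact_force: [1.9, -1.5, -0.6]
opening: 0.233
finger_force: 0.7
```

```bash
python3 -c "
from h import *
look()"
```

```text
t 9.12 p [0.5247 0.1693 0.1254] xang 105.39 zax [ 0.001  0.    -1.   ] q6 -0.14 F [ 1.9 -1.5 -0.6] Tq [-0.11 -0.25 -0.  ] op 0.233 ff 0.7
250 (np.int64(281), np.int64(367)) 265 (np.int64(268), np.int64(380)) 280 (np.int64(262), np.int64(386)) redtop [238, 231, 233] blacktop@322 199
0.147 [[319. 264.]] 0.138 [[319. 255.]] 0.126 [[319. 245.]] skirt 218.0 skirt 213.0 skirt 207.0
```

Call:
send_rows --series '[[[0,0,0,0,0,0,-0.48],[0,0,0.2,0,0,0,-0.48],[0,0,0,0,0,0,-0.48]]]'

```text
time: 9.55
eef_pos: [0.5241, 0.1693, 0.123]
tcp_rot: [0.606, 0.796, -0.0, -0.0]
contact_force: [0.1, -0.1, -1.1]
opening: 0.256
finger_force: 0.0
```

```bash
python3 -c "
from h import *
look('w4')
c=cam('top');s=cam('scene')
a=cv2.resize(c['img'][238:304,352:418,::-1],None,fx=6,fy=6); b=cv2.resize(s['img'][250:350,335:425,::-1],None,fx=4,fy=4)
o=np.zeros((400,760,3),np.uint8); o[:396,:396]=a;o[:400,400:760]=b; cv2.imwrite('pics/z2.png',o)"
```

```text
t 9.55 p [0.5241 0.1693 0.123 ] xang 105.46 zax [-0.001 -0.    -1.   ] q6 -0.14 F [ 0.1 -0.1 -1.1] Tq [0.06 0.01 0.  ] op 0.256 ff 0.0
250 (np.int64(284), np.int64(366)) 265 (np.int64(271), np.int64(381)) 280 (np.int64(264), np.int64(387)) redtop [240, 233, 235] blacktop@322 200
0.147 [[321. 267.]] 0.138 [[321. 258.]] 0.126 [[321. 247.]] skirt 220.0 skirt 215.0 skirt 208.0
```

View pics/w4.png

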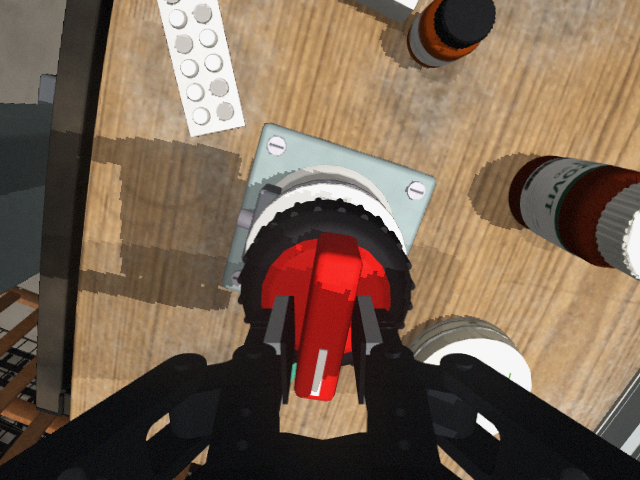

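The wing lags the hand by about 9° of play. The skirt now looks smaller (columns 242–412, against 232–414 before), which suggests the knob has dropped. I'll confirm the height from the fixed cameras.

```bash
python3 - <<'E'
from h import *
for n in ("w2","w3","w4"):
    i=cv2.imread(f"pics/{n}.png").astype(int); 
    # skirt silhouette: black run extents in rows
    for r in (260,275,290,300):
        b=i[r].sum(1)<200; x=np.where(b[200:440])[0]+200; print(n,r,x.min(),x.max(),x.max()-x.min())
E
```

```text
w2 260 241 403 162
w2 275 234 411 177
w2 290 235 410 175
w2 300 231 412 181
w3 260 243 410 167
w3 275 240 412 172
w3 290 234 414 180
w3 300 239 414 175
w4 260 243 408 165
w4 275 240 409 169
w4 290 217 410 193
w4 300 238 410 172
```

View pics/z2.png

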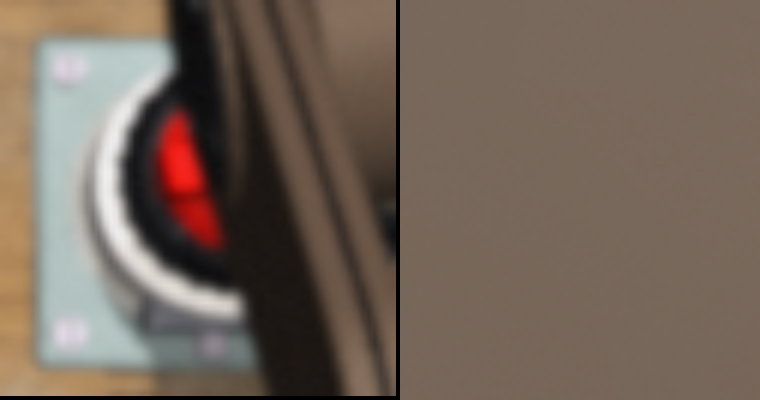

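```bash
cat > fit.py <<'E'
from h import *
def fit(img,c):
    g=cv2.GaussianBlur(img,(5,5),0).astype(int).sum(2); pts=[]
    for a in np.radians(np.arange(-165,-14,3)):   # upper arc, ray from outside inward
        for r in np.arange(135,60,-.5):
            u,v=323+r*np.cos(a),288+r*np.sin(a)
            if g[int(v),int(u)]<170: pts.append((u,v)); break
    pts=np.array(pts); ph=np.linspace(0,2*np.pi,181)
    def res(p):
        circ=np.c_[p[0]+.038*np.cos(ph),p[1]+.038*np.sin(ph),np.full(181,p[2])]
        h=cv2.convexHull(np.r_[proj(c,circ),proj(c,circ-[0,0,.03])].astype(np.float32))
        return [cv2.pointPolygonTest(h,(float(u),float(v)),True) for u,v in pts]
    r=least_squares(res,[A[0],A[1],.115],loss="soft_l1",f_scale=1.5,diff_step=1e-4)
    print("axis",r.x[:2].round(4),"wing top",round(r.x[2]+.029,4),"resid",round(float(np.median(np.abs(r.fun))),2),len(pts))
E
python3 - <<'E'
from fit import *
c=cam("wrist")
def at(n,p,q):
    T=np.eye(4);T[:3,:3]=Ro.from_quat(q).as_matrix();T[:3,3]=p
    M=np.linalg.inv(T@c["hand_eye"]);c["R"]=M[:3,:3];c["t"]=M[:3,3]; fit(cv2.imread(f"pics/{n}.png"),c)
at("w2",[.5244,.1698,.1265],[.98,.199,.001,0])
at("w3",[.5234,.1697,.1253],[.777,.629,0,0])
at("w4",[.5241,.1693,.123],[.606,.796,0,0])
E
```

```text
axis [0.5259 0.1699] wing top 0.1535 resid 0.76 51
axis [0.5258 0.1714] wing top 0.1561 resid 0.49 51
axis [0.5254 0.171 ] wing top 0.144 resid 0.68 51
```

The skirt fit has a constant bias of about 7 mm, but it shows the knob about 10 mm lower than before, so it has dropped. Next I'll lower the hand and screw forward, following it down.

Call:
send_rows --series '[[[0,0,0.3,0,0,0.08,-0.48],[0,0,0.3,0,0,0.08,-0.48],[0,0,0,0,0,0.06,-0.53],[0,0,0,0,0,0.06,-0.53],[0,0,0,0,0,0.06,-0.53],[0,0,0.02,0,0,0.06,-0.53],[0,0,0.02,0,0,0.06,-0.53],[0,0,0.03,0,0,0.06,-0.53],[0,0,0.03,0,0,0.06,-0.53],[0,0,0.03,0,0,0.06,-0.53]]]'

```text
time: 11.0
eef_pos: [0.5249, 0.1696, 0.1165]
tcp_rot: [0.826, 0.564, 0.001, 0.0]
contact_force: [0.1, 0.4, 0.9]
opening: 0.238
finger_force: 2.0
```

```bash
python3 -c "
from fit import *
st(); c=cam('wrist'); fit(c['img'][:,:,::-1],c)"
```

```text
t 11.0 p [0.5249 0.1696 0.1165] xang 68.7 zax [ 0.001  0.001 -1.   ] q6 0.5 F [0.1 0.4 0.9] Tq [ 0.14 -0.11  0.05] op 0.238 ff 2.0
axis [0.5254 0.171 ] wing top 0.1441 resid 0.65 51
```

Call:
send_rows --series '[[[0,0,0.03,0,0,0.06,-0.53],[0,0,0.03,0,0,0.06,-0.53],[0,0,0.03,0,0,0.06,-0.53],[0,0,0.03,0,0,0.06,-0.53],[0,0,0.03,0,0,0.06,-0.53],[0,0,0.03,0,0,0.06,-0.53],[0,0,0.03,0,0,0.06,-0.53],[0,0,0.03,0,0,0.06,-0.53],[0,0,0.03,0,0,0.06,-0.53],[0,0,0.03,0,0,0.06,-0.53]]]'

```text
time: 12.3
eef_pos: [0.5245, 0.1696, 0.1132]
tcp_rot: [0.955, 0.295, 0.0, -0.0]
contact_force: [0.6, 1.3, -0.0]
opening: 0.234
finger_force: 2.1
```

```bash
python3 -c "
from fit import *
st(); c=cam('wrist'); fit(c['img'][:,:,::-1],c)"
```

```text
t 12.3 p [0.5245 0.1696 0.1132] xang 34.36 zax [ 0.     0.001 -1.   ] q6 1.1 F [ 0.6  1.3 -0. ] Tq [0.19 0.   0.06] op 0.234 ff 2.1
axis [0.5252 0.1707] wing top 0.1397 resid 0.76 51
```

Call:
send_rows --series '[[[0,0,0.03,0,0,0.06,-0.53],[0,0,0.03,0,0,0.06,-0.53],[0,0,0.03,0,0,0.06,-0.53],[0,0,0.03,0,0,0.06,-0.53],[0,0,0.03,0,0,0.06,-0.53],[0,0,0.03,0,0,0.06,-0.53],[0,0,0.03,0,0,0.06,-0.53],[0,0,0.03,0,0,0.06,-0.53],[0,0,0.03,0,0,0.06,-0.53],[0,0,0.03,0,0,0.06,-0.53]]]'

```text
time: 13.6
eef_pos: [0.5243, 0.1698, 0.11]
tcp_rot: [1.0, 0.0, -0.0, -0.001]
contact_force: [-0.2, 2.3, -0.1]
opening: 0.238
finger_force: 2.1
```

Call:
send_rows --series '[[[0,0,0.03,0,0,0.06,-0.53],[0,0,0.03,0,0,0.06,-0.53],[0,0,0.03,0,0,0.06,-0.53],[0,0,0.03,0,0,0.06,-0.53],[0,0,0.03,0,0,0.06,-0.53],[0,0,0.03,0,0,0.06,-0.53],[0,0,0.03,0,0,0.06,-0.53],[0,0,0,0,0,0,-0.53]]]'

```text
time: 14.6
eef_pos: [0.5242, 0.1698, 0.1077]
tcp_rot: [0.978, -0.207, -0.0, -0.001]
contact_force: [0.9, 2.7, -0.7]
opening: 0.238
finger_force: 1.5
```

```bash
python3 -c "
from fit import *
st(); c=cam('wrist'); fit(c['img'][:,:,::-1],c)"
```

```text
t 14.6 p [0.5242 0.1698 0.1077] xang -23.92 zax [-0.     0.001 -1.   ] q6 2.12 F [ 0.9  2.7 -0.7] Tq [0.47 0.01 0.02] op 0.238 ff 1.5
axis [0.5251 0.1706] wing top 0.1355 resid 0.71 51
```

Call:
send_rows --series '[[[0,0,0.03,0,0,0.06,-0.53],[0,0,0.03,0,0,0.06,-0.53],[0,0,0.03,0,0,0.06,-0.53],[0,0,0.02,0,0,0.04,-0.53],[0,0,0.01,0,0,0.03,-0.53]]]'

```text
time: 15.28
eef_pos: [0.5243, 0.1694, 0.1065]
tcp_rot: [0.945, -0.328, -0.0, -0.0]
contact_force: [0.8, 2.9, -1.1]
opening: 0.236
finger_force: 1.3
```

```bash
python3 -c "
from fit import *
st(); c=cam('wrist'); fit(c['img'][:,:,::-1],c)"
```

```text
t 15.28 p [0.5243 0.1694 0.1065] xang -38.35 zax [-0.  0. -1.] q6 2.37 F [ 0.8  2.9 -1.1] Tq [ 0.46 -0.01  0.07] op 0.236 ff 1.3
axis [0.525  0.1707] wing top 0.1345 resid 0.51 51
```

Call:
send_rows --series '[[[0,0,0.01,0,0,0.03,-0.53],[0,0,0.01,0,0,0.03,-0.53],[0,0,0.01,0,0,0.03,-0.53]]]'

```text
time: 15.7
eef_pos: [0.5245, 0.1692, 0.1065]
tcp_rot: [0.928, -0.371, 0.0, -0.0]
contact_force: [0.9, 2.7, -2.4]
opening: 0.237
finger_force: 1.4
```

```bash
python3 -c "
from fit import *
st()"
```

```text
t 15.7 p [0.5245 0.1692 0.1065] xang -43.6 zax [ 0.  0. -1.] q6 2.46 F [ 0.9  2.7 -2.4] Tq [ 0.46 -0.14  0.05] op 0.237 ff 1.4
```

Call:
send_rows --series '[[[0,0,0,0,0,-0.1,-0.53],[0,0,0,0,0,-0.1,-0.53],[0,0,0,0,0,0,-0.75],[0,0,0,0,0,0,-0.75],[0,0,0,0,0,0,-0.75]]]' --force 20

```text
time: 16.32
eef_pos: [0.5253, 0.1695, 0.1072]
tcp_rot: [0.961, -0.276, 0.001, -0.001]
contact_force: [3.3, 3.7, 1.8]
opening: 0.184
finger_force: 23.7
```

```bash
python3 -c "
from fit import *
st(); c=cam('wrist'); fit(c['img'][:,:,::-1],c)"
```

```text
t 16.32 p [0.5253 0.1695 0.1072] xang -32.1 zax [ 0.002  0.001 -1.   ] q6 2.26 F [3.3 3.7 1.8] Tq [ 0.63 -0.3  -0.04] op 0.184 ff 23.7
axis [0.5249 0.1709] wing top 0.1328 resid 0.75 51
```

Call:
send_rows --series '[[[0,0,0.01,0,0,0.02,-0.75],[0,0,0.01,0,0,0.02,-0.75],[0,0,0.01,0,0,0.02,-0.75],[0,0,0,0,0,0,-0.75]]]'

```text
time: 16.88
eef_pos: [0.5252, 0.1694, 0.1067]
tcp_rot: [0.952, -0.305, 0.001, -0.001]
contact_force: [3.1, 5.0, 3.7]
opening: 0.183
finger_force: 23.9
```

```bash
python3 -c "
from fit import *
st()"
```

```text
t 16.88 p [0.5252 0.1694 0.1067] xang -35.55 zax [ 0.002  0.001 -1.   ] q6 2.32 F [3.1 5.  3.7] Tq [ 0.7  -0.51 -0.02] op 0.183 ff 23.9
```

Call:
send_rows --series '[[[0,0,0.01,0,0,0.02,-0.75],[0,0,0.01,0,0,0.02,-0.75],[0,0,0.01,0,0,0.02,-0.75],[0,0,0.01,0,0,0.02,-0.75]]]'

```text
time: 17.38
eef_pos: [0.5251, 0.1695, 0.1067]
tcp_rot: [0.94, -0.342, 0.001, -0.0]
contact_force: [1.3, 5.3, 4.8]
opening: 0.186
finger_force: 31.0
```

```bash
python3 -c "
from fit import *
st()"
```

```text
t 17.38 p [0.5251 0.1695 0.1067] xang -39.94 zax [ 0.002 -0.    -1.   ] q6 2.4 F [1.3 5.3 4.8] Tq [ 0.85 -0.32  0.84] op 0.186 ff 31.0
```

Call:
send_rows --series '[[[0,0,0.01,0,0,0.02,-0.75],[0,0,0.01,0,0,0.02,-0.75],[0,0,0.01,0,0,0.02,-0.75]]]'

```text
time: 17.75
eef_pos: [0.525, 0.1696, 0.1067]
tcp_rot: [0.93, -0.368, 0.001, 0.0]
contact_force: [1.1, 4.4, 6.1]
opening: 0.182
finger_force: 47.2
```

```bash
python3 -c "
from fit import *
st(); c=cam('wrist'); fit(c['img'][:,:,::-1],c)"
```

```text
t 17.75 p [0.525  0.1696 0.1067] xang -43.2 zax [ 0.002 -0.001 -1.   ] q6 2.45 F [1.1 4.4 6.1] Tq [ 0.96 -0.11  1.39] op 0.182 ff 47.2
axis [0.5249 0.1709] wing top 0.1333 resid 0.53 51
```

Torque about the axis climbs at 0.17 N·m per degree from a yaw of about -35.5°, so that is the dead stop. The height and the total turn both agree. Now I'll back off 45° while rising 4 mm.

Call:
send_rows --series '[[[0,0,0,0,0,-0.067,-0.75],[0,0,0,0,0,-0.067,-0.75],[0,0,-0.04,0,0,-0.08,-0.75],[0,0,-0.04,0,0,-0.08,-0.75],[0,0,-0.04,0,0,-0.08,-0.75],[0,0,-0.04,0,0,-0.08,-0.75],[0,0,-0.04,0,0,-0.08,-0.75],[0,0,-0.04,0,0,-0.08,-0.75]]]'

```text
time: 18.8
eef_pos: [0.5254, 0.1699, 0.1086]
tcp_rot: [0.997, -0.073, 0.001, -0.001]
contact_force: [3.2, 6.0, 4.5]
opening: 0.18
finger_force: 24.2
```

Call:
send_rows --series '[[[0,0,-0.04,0,0,-0.08,-0.75],[0,0,-0.04,0,0,-0.08,-0.75],[0,0,-0.04,0,0,-0.08,-0.75],[0,0,-0.04,0,0,-0.06,-0.75],[0,0,0,0,0,0,-0.75]]]'

```text
time: 19.42
eef_pos: [0.5255, 0.1699, 0.1107]
tcp_rot: [0.997, 0.077, 0.001, -0.001]
contact_force: [2.5, 5.1, 7.3]
opening: 0.183
finger_force: 24.2
```

```bash
python3 -c "
from fit import *
st(); c=cam('wrist'); fit(c['img'][:,:,::-1],c)"
```

```text
t 19.43 p [0.5255 0.1699 0.1107] xang 8.81 zax [ 0.003  0.002 -1.   ] q6 1.54 F [2.5 5.1 7.3] Tq [ 0.94 -0.38  0.11] op 0.183 ff 24.2
axis [0.525  0.1708] wing top 0.1357 resid 0.85 51
```

Call:
send_rows --series '[[[0,0,0,0,0,0,-0.55],[0,0,0,0,0,0,-0.4],[0,0,0,0,0,0,-0.2],[0,0,0,0,0,0,-0.2],[0,0,-1,0,0,0,-0.2],[0,0,-2,0,0,0,-0.2],[0,0,-3,0,0,0,-0.2],[0,0,-3,0,0,0,-0.2],[0,0,-3,0,0,0,-0.2],[0,0,0,0,0,0,-0.2]]]'

```text
time: 20.72
eef_pos: [0.5263, 0.1695, 0.2335]
tcp_rot: [0.997, 0.077, 0.004, -0.0]
contact_force: [0.7, -0.5, -0.3]
opening: 0.399
finger_force: 0.0
```

```bash
python3 -c "
from fit import *
st(); c=cam('wrist'); cv2.imwrite('pics/end.png',c['img'][:,:,::-1])"
```

```text
t 20.73 p [0.5263 0.1695 0.2335] xang 8.87 zax [ 0.007  0.001 -1.   ] q6 1.54 F [ 0.7 -0.5 -0.3] Tq [-0.04  0.01  0.03] op 0.399 ff 0.0
```

View pics/end.png

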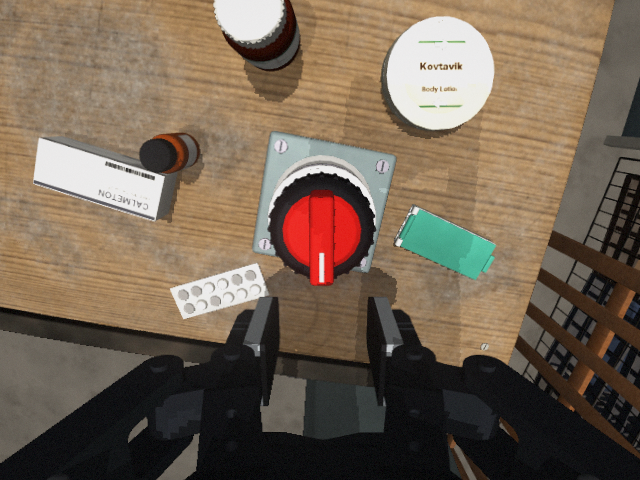

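The hand is clear of everything. The wing (column 321, rows 190–285) has stayed at the backed-off angle, and the neighbouring items are where they were.

```bash
python3 -c "
from plant import ctrl
print(ctrl.sign_off())"
```

```text
the job is handed in; nothing more can be done
None
```

The knob dropped into the thread start, was screwed forward to the dead stop at the burrs, backed off about 44° and let go; nothing around the mill was touched, and the job is handed in.

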